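Set the voicing fixture's dial to its index tab and lock it

TASK

Turn the bar knob on the voicing fixture clockwise until the tip of the dial hand stands opposite the middle of the small index tab on the dial's rim; the knob has some free play, so finish with a clockwise turn that leaves the play taken up (if you overshoot, go back past the tab and come up to it again). Then let go of the knob and swing the lock lever right over, away from the robot, to its far stop. Do not shift the index tab, and leave the other things on the bench where they are.

Things in the scene. Friction and masses are not known exactly. Their poses are not given: they have to be found in the camera images.
- fixture: voicing fixture, fixed: 240 x 320 x 12 mm dark steel base plate, grey housing with a square 170 mm sloping top face bearing a 160 mm dial. Origin on the bench under the dial centre, which is 75 mm above it; x to the fixture's back, y left, z up; turned only about z. The face's normal leans 0.4 rad from vertical towards -x. A clear cover (62 mm radius, 4 mm thick) lies over the dial's hand
- knob_grip (a point): centre of the black knob's bar, on the dial's axis, 32 mm out from the dial face. Bar 64 mm long (this frame's x), 18 mm thick (y), its sides 12 to 48 mm out from the face; z is the dial's outward normal. It turns about z; clockwise, looking onto the dial, is a negative turn about z. The bar lies along the hand to within the free play
- knob (a joint): knob angle relative to the hand, rad, clockwise positive: free play from -0.25 to 0.25 (light friction, 0.015 N m). The hand moves only once the play is used up: at +0.25 the knob drives it clockwise, at -0.25 anticlockwise. At the end it must be on the clockwise side
- pointer_tip (a point): tip of the dark steel hand under the cover, 60 mm from the dial's axis, 3 mm above the face; x points outward along the hand, z is the dial's normal. Stays where left (friction 0.06 N m); turns 2.6 rad either way from 12 o'clock (uphill, fixture's +x). Starts in the left to lower part of the dial; the tab is 2.1 to 4 rad clockwise of it, past 12 o'clock
- index_mark (a point): where the hand's tip must stand, 60 mm from the dial's axis and 3 mm above the face: by the inner end of a dark steel tab 9 mm wide, 15 mm long, 7 mm high on the dial's rim; x points outward, z is the dial's normal. Its place varies; it stays put during the task
- lock_lever (a joint): angle of the lock lever right of the dial, rad: 0 leans 0.5 rad from vertical towards the fixture's -x, 1.1 is the far stop, leaning 0.6 rad to +x. Pivot at (0, -150, 34) mm in the fixture's frame, axis along y, between cheeks up to 44 mm high. Stays where it is left; takes about 1.5 N at the ball
- lever_ball (a point): centre of the 26 mm black ball at the end of the steel lock lever (rod 12 mm thick), 85 mm from its pivot
- head_joint: tarnished brass whistle head joint, 110 mm long: a 22 mm tube with a squared beak; lying down behind the fixture; origin under its middle
- plug: cherry-wood fipple plug, 62 mm long, 26 mm thick, lying on the fixture's base plate behind the lock lever; origin under its middle
- depth_gauge: stubby bright steel depth gauge, a cross of a 70 mm bar and a 110 mm rule, about 20 mm high, lying to the left of the fixture; origin under the crossing
- mallet: wooden mallet about 200 mm long lying on the left of the bench, up to 45 mm high; origin under it between head and handle
- brush: bench brush lying on the left of the bench; origin under it
- oil_jar: amber glass jar, 64 mm across and 75 mm high, standing on the right of the bench; origin under its centre
- beech_block: plain beech block 120 x 45 x 30 mm lying on the right of the bench; origin under its centre

How it is judged (in metres and radians):
On the way, in this order (a step that is already met when the one before it is completed fails the run):
1. the hand's tip stands at the index tab with the play taken up clockwise (distance between pointer_tip and index_mark below 0.0045 m and value of joint knob above 0.1 rad), for 0.3 s.
2. with the hand still there, the lock lever is thrown over (all of step 1 and value of joint lock_lever above 0.9 rad), for 0.2 s.
At the end, for the whole second after the job is handed in: the hand's tip is within 4.5 mm of the index mark (half the tab's width), the knob rests on the clockwise side of its free play (more than 0.1 rad), and the lock lever is past 0.9 of its 1.1 rad, near its far stop (all of step 2); the robot touches nothing.
It fails at once if the index tab is shifted more than 4 mm (distance of index_mark from where it was at the start of the episode above 0.004 m).
It fails at once if another thing on the bench is moved more than 30 mm (distance of any of head_joint, plug, depth_gauge, mallet, brush, oil_jar, beech_block from where it was at the start of the episode above 0.03 m).
It also fails if it takes over 67 s, if anything falls off the work surface, if the arm or the gripper's body presses on something with over 40 N, if the wrist force passes 120 N, or if a joint passes its speed limit or range.

ROBOT

A 6-joint arm with a two-finger parallel gripper is mounted at the origin on the work surface. World frame = base frame: x ahead of the robot, y to its left, z up, the work surface at z = 0. Lengths are in mm, angles in rad, forces in N, time in s.
With the tool pointing down it reaches from about 275 to 825 mm from the base axis. Payload 5.2 kg.
Tool frame: the origin (TCP) lies on the centre line of the jaws, within the pads' length; the fingertips stand 22 mm ahead of it and the grasp point (between the pads) lies 3 mm ahead of it (r.tcp_to_tips is the distance from the TCP to the fingertips, in mm); x points along the fingers, y is the direction in which the jaws open and shut, and the axes are right-handed (so a half turn about x gives the same grasp; the last joint's range is limited). The gripper opens to 93 mm and grips with 3 to 60 N. Pads are 15 mm wide; open, the fingers measure 128 mm over their backs; the gripper's body (75 mm by 188 mm) begins 65 mm behind the grasp point.
Start: joints at [1.086, 0.259, 1.535, -0, 1.348, -0.203], TCP at [152.925, 528.317, 240.653] pointing down, gripper open.
Joint ranges: [-3.14, 3.14], [-0.91, 2.08], [0.19, 2.58], [-1.22, 4.36], [0.22, 2.71], [-3.12, 3.12]. Speed limits (rad/s): [2.57, 2.57, 3.14, 3.14, 3.14, 3.14].

INTERFACE

Orientations are given as a rotation vector (axis times angle).
In Python, from cell import r, viewer, sign_off, spotter gives the robot as it stands. The module is installed in compiled form; this text tells all that it offers.
- The arm moves only by the tool play_rows, never from a script. Its argument "increments" is a list that holds one entry, the list of rows, each a list of 5 numbers: the opening, from 0 (shut) to 1 (fully open), then the shift along the tool's x, y, z as a fraction of full scale, then the turn about the tool's x as a fraction of full scale. A call has 1 to 8 rows; each row is the pose to reach, as a shift and turn from the pose commanded when the call began, along the tool's axes at that moment; what a row does not reach only later rows make up. Full scale, the value 1, is 20 cm for a shift and 90 degrees for a turn. A row lasts 1/10 s, in which the tool goes at most 50 mm and 8.59 degrees, less where a joint would pass 70% of its speed; a pose out of reach is approached as far as the arm can. A call with a number of a shift or a turn outside -1 to 1 is refused whole. A call with a gripper value outside its range is refused whole. The fingers move at their own pace and stop on an object; the grip force is fixed at half the most. Time passes only in rows, so rows that repeat a pose let the fingers close. It gives the time, the measured TCP pose, the force and the opening at its end, in the units of the state.
- r.observe(): the state, without advancing time (a new reading comes with each control period).
- viewer.snapshot(name): name is "scene" or "top" or "wrist"; returns the picture (420x560x3 uint8, red, green, blue); there is no depth.
- viewer.get_calibration(name): a dict with "vfov" (degrees; the focal length in pixels is half the picture's height over the tangent of half this angle, whatever the lens; pixels are square), "cx", "cy" (the principal point, pixels), "dist_coeffs" ([k1, k2, p1, p2, k3] as OpenCV has them; the pictures are not rectified), "pose" (4x4, takes a point from camera to world coordinates). Camera axes: x right, y down, z forward; pixel columns grow to the right and rows downward; lengths in mm; the calibration is good to about 2 mm. A picture is of the moment at which its call begins: read the wrist's pose just before it. get_calibration takes no time and is no camera call; for the wrist camera it gives the pose at the moment of the call.
- sign_off(): hands the job in, once; it reports no verdict.
Trained networks look in the newest picture that a camera, given by its name, has taken for a name from the list of things; names that differ only in an ending like _2 or _b are one class to them, and where a whole thing is asked for, a point or a joint stands for the part that bears it (a point fixed in the world has none). Each returns a list of dicts, best first, with "confidence" (0 to 1); they miss things now and then, are a little off and sometimes report something else, mostly with a low value. They report only what shows in the picture. A call takes as long as a camera call.
- spotter.find_in(camera, query): "rect" ([left, top, right, bottom] in pixels, round what is visible of it).
- spotter.regions_of(camera, query): "region" (420x560 bool, what is visible of it) and "rect" ([left, top, right, bottom] in pixels, round what is visible of it).
- spotter.mark_of(camera, query): "xy" ([column, row] in pixels: a listed point, or the origin of a listed thing).
The state is a dict: "clock": time; "joint_positions": joint angles; "joint_velocities": joint speeds; "effort": joint torques, N m; "eef_pos": TCP position; "eef_rot": TCP orientation; "wrist_force": force on the tool from outside, world axes, zero at the start; "wrist_torque": the same for the moment, N m; "opening": finger opening in mm.
Only numpy, scipy, OpenCV 4.12 (cv2) and the standard library are available. Lean on these libraries where they do the work, as an engineer would, in place of code of your own. Each camera call takes 0.05 s, during which the arm holds its last target.

## Working session

There is one attempt and no reset: what is moved stays moved. The work goes in short steps, Python scripts to look and compute and a tool call to move; the robot and the scene stay as the last step left them, time stands still between calls to the robot, and variables do not carry over. Pictures are saved under pics/ and viewed, and the job is handed in when it is done.

Besides the shell and the picture viewer there is one more tool, called after "Call:" as name(argument=value, ...), one argument or row to a line, values as JSON. play_rows: Moves the arm, as the interface text tells. Its arguments: {"type":"object","properties":{"increments":{"type":"array","items":{"type":"array","items":{"type":"array","items":{"type":"number","minimum":-1,"maximum":1}}}}},"required":["increments"]}

```bash
mkdir -p pics; cat > h.py <<'E'
import numpy as np, cv2
from cell import r, viewer, sign_off, spotter
from scipy.spatial.transform import Rotation as R
def snap(n,f):
    im=viewer.snapshot(n); cv2.imwrite('pics/'+f,im[:,:,::-1]); return im
def K(n):
    c=viewer.get_calibration(n); f=210/np.tan(np.radians(c['vfov'])/2)
    return np.array([[f,0,c['cx']],[0,f,c['cy']],[0,0,1]]),np.array(c['dist_coeffs'],float),np.array(c['pose'],float)
def ray(n,xy,cal=None):
    k,d,p=cal or K(n); u=cv2.undistortPoints(np.array([[xy]],float),k,d)[0,0]
    v=p[:3,:3]@np.array([u[0],u[1],1]); return p[:3,3],v/np.linalg.norm(v)
def proj(n,P,cal=None):
    k,d,p=cal or K(n); q=np.linalg.inv(p)
    return cv2.projectPoints(np.atleast_2d(np.array(P,float)),cv2.Rodrigues(q[:3,:3])[0],q[:3,3],k,d)[0][:,0]
def tri(rays):
    A=np.zeros((3,3));b=np.zeros(3)
    for o,v in rays:
        M=np.eye(3)-np.outer(v,v);A+=M;b+=M@o
    x=np.linalg.solve(A,b); return x,[np.linalg.norm((np.eye(3)-np.outer(v,v))@(x-o)) for o,v in rays]
E
python3 - <<'E'
from h import *
np.set_printoptions(precision=2,suppress=True)
s=r.observe();print(s['clock'],s['eef_pos'],s['eef_rot'],s['wrist_force'])
for n in ['scene','top','wrist']:
    snap(n,n+'0.png'); print(n,K(n)[2])
for n in ['scene','top']:
    for q in ['knob_grip','pointer_tip','index_mark','lever_ball','fixture']:
        m=spotter.mark_of(n,q); print(n,q,[(np.round(a['xy'],1),round(a['confidence'],2)) for a in m[:2]])
E
```

```text
0.0 [152.69 527.85 239.83] [ 0.22  1.56 -0.22] [-0.57 -0.22 -0.49]
scene [[   0.37    0.51   -0.78 1373.64]
 [   0.93   -0.2     0.31 -363.51]
 [   0.01   -0.84   -0.55  708.48]
 [   0.      0.      0.      1.  ]]
top [[  -0.02   -1.      0.09  389.8 ]
 [  -1.      0.01   -0.02    5.43]
 [   0.02   -0.09   -1.   1378.39]
 [   0.      0.      0.      1.  ]]
wrist [[  0.28   0.93   0.24  84.79]
 [  0.96  -0.27  -0.07 548.03]
 [ -0.     0.26  -0.97 384.17]
 [  0.     0.     0.     1.  ]]
scene knob_grip [(array([295.1, 214.4]), 0.63), (array([295.1, 251.1]), 0.25)]
scene pointer_tip [(array([317.2, 223.3]), 0.96), (array([234.4, 212.6]), 0.7)]
scene index_mark [(array([275. , 230.7]), 0.49)]
scene lever_ball [(array([237. , 213.4]), 0.8)]
scene fixture [(array([296.8, 248. ]), 0.58)]
top knob_grip [(array([255.6, 198.5]), 0.86), (array([278.4, 189. ]), 0.21)]
top pointer_tip [(array([238.3, 196.7]), 0.51)]
top index_mark [(array([278.9, 188.6]), 0.54)]
top lever_ball [(array([314.5, 208.1]), 0.49)]
top fixture [(array([261.1, 198.5]), 0.91)]
```

View pics/scene0.png

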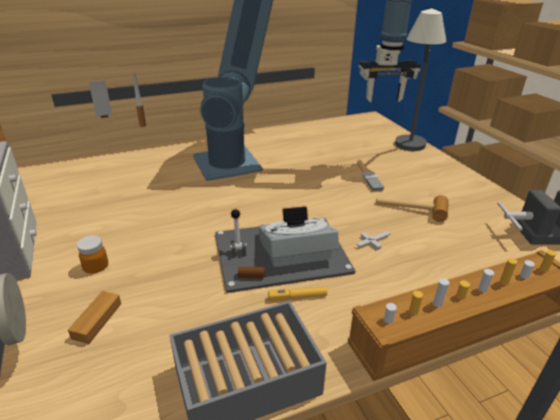

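View pics/top0.png

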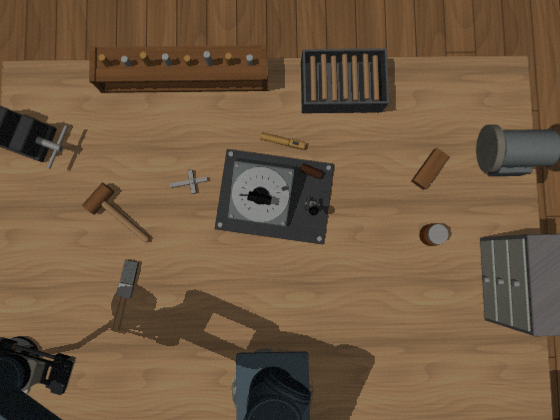

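```bash
python3 - <<'E'
import cv2
a=cv2.imread('pics/top0.png')[140:260,190:350];cv2.imwrite('pics/topc0.png',cv2.resize(a,None,fx=5,fy=5,interpolation=3))
a=cv2.imread('pics/scene0.png')[180:300,200:360];cv2.imwrite('pics/scenec0.png',cv2.resize(a,None,fx=5,fy=5,interpolation=3))
E
```

```text
(no output)
```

View pics/topc0.png

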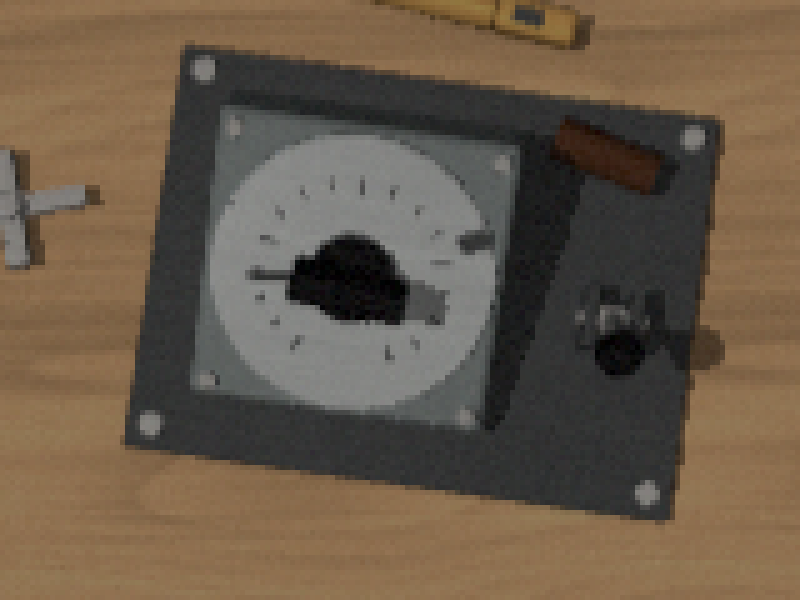

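View pics/scenec0.png

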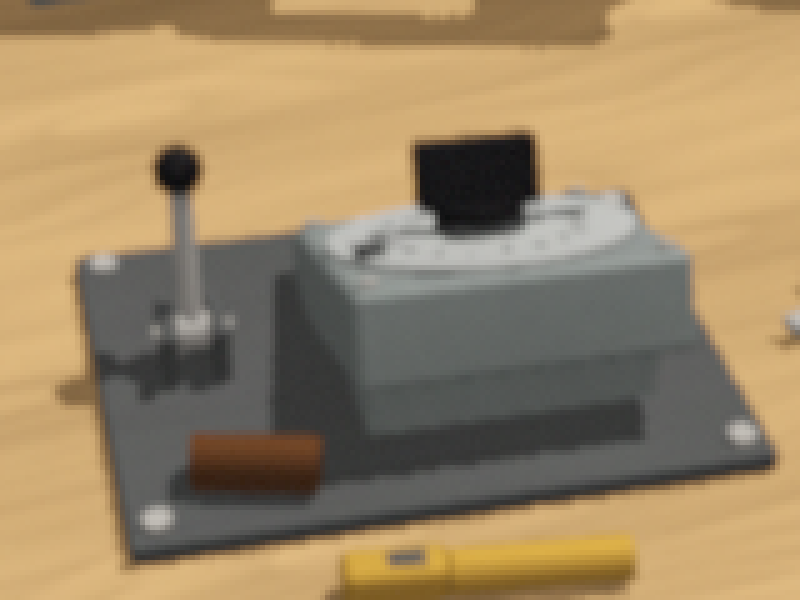

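View pics/wrist0.png

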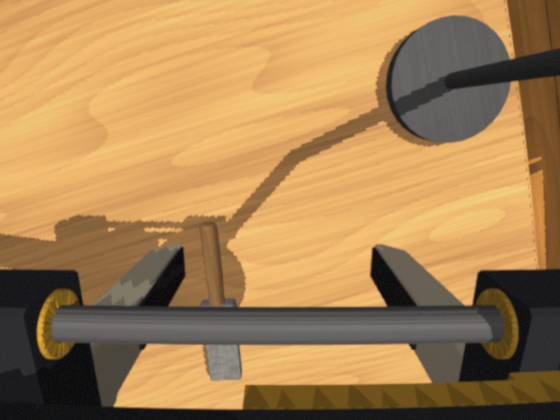

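The top view shows the hand at about 9 o'clock (tip at crop 248,273) and the tab at about 2 to 3 o'clock (475,242). The ball is at 620,352. I'll fit the fixture pose next.

```bash
cat > fix.py <<'E'
from h import *
from scipy.optimize import least_squares
c4,s4=np.cos(.4),np.sin(.4)
N=np.array([-s4,0,c4]); U=np.array([c4,0,s4]); L=np.array([0,1,0]); C=np.array([0,0,75.])
def fx(u,l,n): return C+u*U+l*L+n*N
def W(p,q):
    x,y,a=q; return np.atleast_2d(p)@np.array([[np.cos(a),-np.sin(a),0],[np.sin(a),np.cos(a),0],[0,0,1]]).T+[x,y,0]
E
python3 - <<'E'
from fix import *
k=K('top')
pts=np.array([fx(85,85,0),fx(85,-85,0),fx(-85,-85,0),fx(-85,85,0)])
px=np.array([[220,105],[521,145],[490,432],[190,388]])/5+[190,140]-.4
f=lambda q:(proj('top',W(pts,q),k)-px).ravel()
s=least_squares(f,[480,40,-.15]);print(s.x,s.fun)
o,v=ray('top',[255.6,198.5],k);print('knob',o+v*((104-o[2])/v[2]))
print('dial knob pred', W(fx(0,0,32),s.x), 'ball',W([-85*np.sin(.5),-150,34+85*np.cos(.5)],s.x), proj('top',W([-85*np.sin(.5),-150,34+85*np.cos(.5)],s.x)),[190+620/5,140+352/5])
# wrist offset
st=r.observe();T=R.from_rotvec(st['eef_rot']).as_matrix();print(T.round(3));P=K('wrist')[2]
print('cam in tool',T.T@(P[:3,3]-st['eef_pos']),(T.T@P[:3,:3]).round(3), K('wrist')[0])
E
```

```text
[ 5.49056530e+02  2.44672628e+01 -1.43544906e-01] [-0.3829391  -0.65035504  1.21505245 -0.6517337  -0.70933807  0.10186876
 -0.15196444  1.22858477]
knob [532.49901515  37.74132112 104.        ]
dial knob pred [[536.72330667  26.24989477 104.47395181]] ball [[ 487.26661223 -118.1604485   108.59451776]] [[313.43087002 214.11997393]] [314.0, 210.4]
[[-0.     0.278  0.961]
 [ 0.     0.961 -0.278]
 [-1.     0.    -0.   ]]
cam in tool [-144.1321073     0.17492926  -70.87963319] [[ 0.001 -0.256  0.967]
 [ 1.    -0.    -0.001]
 [ 0.001  0.967  0.256]] [[359.84704817   0.         277.2872808 ]
 [  0.         359.84704817 209.09689508]
 [  0.           0.           1.        ]]
```

Call:
play_rows(
  increments=[
    [[1, 0, -0.8, 1.0, -0.088], [1, 0, -0.8, 1.0, -0.088], [1, 0, -0.8, 1.0, -0.088], [1, 0, -0.8, 1.0, -0.088], [1, 0, -0.8, 1.0, -0.088], [1, 0, -0.8, 1.0, -0.088]],
  ],
)

```text
clock: 1.25
eef_pos: [303.2, 315.4, 240.9]
eef_rot: [0.116, 1.566, -0.118]
wrist_force: [0.2, 0.3, 0.2]
opening: 92.7
```

```bash
cat > rel.py <<'E'
from fix import *
import sys
def rel(target,yaw=None):
    """target TCP world; yaw = world angle of tool z"""
    st=r.observe();T=R.from_rotvec(st['eef_rot']).as_matrix()
    d=T.T@(np.array(target)-st['eef_pos'])/200
    y0=np.arctan2(T[1,2],T[0,2]); t=0 if yaw is None else -(yaw-y0+np.pi)%(2*np.pi)-np.pi if False else -((yaw-y0+np.pi)%(2*np.pi)-np.pi)
    print('clock',round(st['clock'],2),'pos',np.round(st['eef_pos'],1),'yaw',round(y0,3),'F',np.round(st['wrist_force'],1),'rel',np.round(d,3),'turn',round(t/(np.pi/2),3))
E
python3 -c "
from rel import *
rel([509.5,30,256],-.1435)"
```

```text
clock 1.25 pos [303.2 315.4 240.9] yaw -0.149 F [0.2 0.3 0.2] rel [-0.072 -1.258  1.232] turn -0.003
```

Call:
play_rows(
  increments=[
    [[1, -0.07, -1.0, 1.0, -0.003], [1, -0.07, -1.0, 1.0, -0.003], [1, -0.07, -1.0, 1.0, -0.003], [1, -0.07, -1.0, 1.0, -0.003], [1, -0.07, -1.0, 1.0, -0.003], [1, -0.07, -1.0, 1.0, -0.003]],
  ],
)

```text
clock: 1.85
eef_pos: [471.7, 90.5, 255.0]
eef_rot: [0.11, 1.567, -0.11]
wrist_force: [-0.2, 0.5, 0.1]
opening: 92.6
```

```bash
python3 -c "
from rel import *
rel([509.5,30,256],-.1435)"
```

```text
clock 1.85 pos [471.7  90.5 255. ] yaw -0.14 F [-0.2  0.5  0.1] rel [-0.005 -0.273  0.23 ] turn 0.002
```

Call:
play_rows(
  increments=[
    [[1, -0.005, -0.27, 0.23, 0], [1, -0.005, -0.27, 0.23, 0], [1, -0.005, -0.27, 0.23, 0]],
  ],
)

```text
clock: 2.15
eef_pos: [509.5, 30.8, 255.4]
eef_rot: [0.111, 1.568, -0.112]
wrist_force: [0.3, 0.1, 0.1]
opening: 93.1
```

```bash
python3 - <<'E'
from rel import *
rel([509.5,30,256],-.1435)
k=K('wrist');snap('wrist','w1.png');np.savez('k1.npz',*k)
for q in ['knob_grip','pointer_tip','index_mark','lever_ball','fixture']:
    m=spotter.mark_of('wrist',q); print(q,[(np.round(a['xy'],1),round(a['confidence'],2)) for a in m[:2]])
E
```

```text
clock 2.15 pos [509.5  30.8 255.4] yaw -0.142 F [0.3 0.1 0.1] rel [-0.003 -0.004  0.   ] turn 0.001
knob_grip [(array([277.2, 231.5]), 0.8)]
pointer_tip [(array([342.2, 223.7]), 0.93)]
index_mark [(array([219.7, 255.8]), 0.71), (array([100.6, 215.9]), 0.55)]
lever_ball []
fixture []
```

View pics/w1.png

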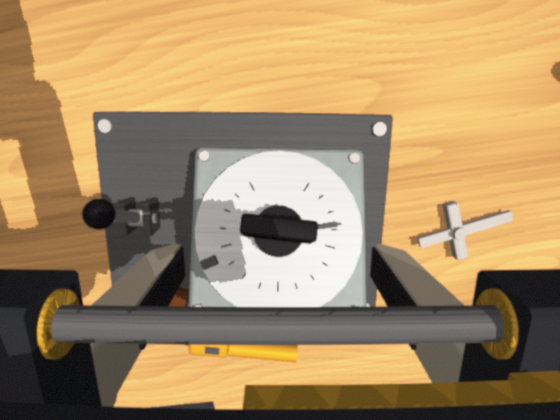

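```bash
python3 - <<'E'
import cv2
a=cv2.imread('pics/w1.png')[130:310,80:380];cv2.imwrite('pics/w1c.png',cv2.resize(a,None,fx=2.66,fy=2.66,interpolation=2))
E
```

```text
(no output)
```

View pics/w1c.png

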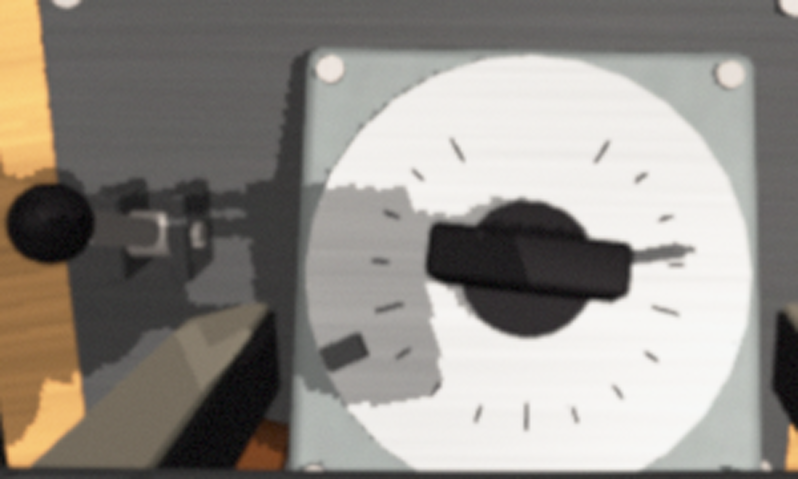

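```bash
python3 - <<'E'
from fix import *
z=np.load('k1.npz');k=(z['arr_0'],z['arr_1'],z['arr_2']); kt=K('top')
c=lambda a:np.array(a,float)/2.66+[80,130]-.3
pts=np.array([fx(85,85,0),fx(85,-85,0),fx(-85,-85,0),fx(-85,85,0)])
px=np.array([[220,105],[521,145],[490,432],[190,388]])/5+[190,140]-.4
pw=c([[303,47],[753,54]])
# edge lines of face in wrist image + dial leftmost/rightmost
fw=lambda q:np.r_[(proj('w',W(pts[2:4],q),k)-pw).ravel(),
  [proj('w',W([fx(0,-85,0)],q),k)[0,0]-c([298,265])[0],proj('w',W([fx(0,85,0)],q),k)[0,0]-c([757,265])[0],
   proj('w',W([fx(-80,0,0)],q),k)[0,1]-c([527,54])[1]]]
ft=lambda q:(proj('top',W(pts,q),kt)-px).ravel()
for f in (fw,ft,lambda q:np.r_[fw(q),2*ft(q)]):
    s=least_squares(f,[549,24,-.14]);print(s.x,s.fun.round(1))
q=least_squares(fw,[549,24,-.14]).x
def ang(xy,n):
    o,v=ray('w',xy,k); 
    a=q[2];Rz=np.array([[np.cos(a),-np.sin(a),0],[np.sin(a),np.cos(a),0],[0,0,1]])
    o=Rz.T@(o-[q[0],q[1],0]);v=Rz.T@v
    t=((C+n*N-o)@N)/(v@N);p=o+t*v-C
    return p@U,p@L,np.hypot(p@U,p@L),np.arctan2(-(p@L),p@U)  # clockwise from 12
for nm,xy,n in [('tip',c([693,249]),3),('tipS',[342.2,223.7],3),('tab',c([363,343]),7),('tabout',c([325,361]),7),('tabS',[219.7,255.8],3),('bar end R',c([628,265]),48),('bar end L',c([432,245]),48),('tick12',c([526,415]),0),('knobS',[277.2,231.5],32)]:
    print(nm,np.round(ang(xy,n),3))
# ball
o,v=ray('w',c([50,223]),k)
b=W([-85*np.sin(.5),-150,34+85*np.cos(.5)],q);print('ball pred px',proj('w',b,k),c([50,223]))
for nm,kk,xy in [('w',k,c([50,223])),('top',kt,[190+620/5-.4,140+352/5-.4])]:
  for L0 in (0,.05,.1,.15,.2,.3):
    print(nm,L0,(proj('w',W([85*np.sin(L0-.5),-150,34+85*np.cos(L0-.5)],q),kk)-xy).round(1))
E
```

```text
[ 5.48395431e+02  2.55361211e+01 -1.54241869e-01] [-1.  -0.6  1.8 -1.2 -3.2  2.5  2.4]
[ 5.49056530e+02  2.44672625e+01 -1.43544892e-01] [-0.4 -0.7  1.2 -0.7 -0.7  0.1 -0.2  1.2]
[ 5.48683636e+02  2.52868267e+01 -1.49360976e-01] [-1.6  0.1  1.2 -1.3 -3.4  2.3  2.8 -1.  -1.3  2.1 -0.6 -2.4  0.8 -1.2
  2.3]
tip [-10.403  59.139  60.047  -1.745]
tipS [-10.05   61.013  61.835  -1.734]
tab [ 24.11  -56.593  61.515   1.168]
tabout [ 30.488 -69.603  75.988   1.158]
tabS [ 21.413 -54.025  58.114   1.193]
bar end R [-0.544 30.948 30.953 -1.588]
bar end L [ -6.046 -29.51   30.123   1.773]
tick12 [ 4.8475e+01  2.8700e-01  4.8476e+01 -6.0000e-03]
knobS [ 0.313 -0.587  0.665  1.08 ]
ball pred px [[100.11876124 198.40414061]] [ 98.49699248 213.53458647]
w 0 [[  1.6 -15.1]]
w 0.05 [[  1.  -10.2]]
w 0.1 [[ 0.6 -5.2]]
w 0.15 [[ 0.2 -0.2]]
w 0.2 [[0.  4.9]]
w 0.3 [[-0.  15.1]]
top 0 [[-0.8  4.9]]
top 0.05 [[-0.5  3.5]]
top 0.1 [[-0.3  2. ]]
top 0.15 [[-0.   0.5]]
top 0.2 [[ 0.2 -1. ]]
top 0.3 [[ 0.7 -4.1]]
```

```bash
cat > push.py <<'E'
from rel import *
Q=np.array([548.5,25.4,-0.152]); HX,HY=7.5,17.5
g=np.stack(np.meshgrid(np.linspace(-32,32,33),np.array([-9,9.]),np.linspace(12,48,25),indexing='ij'),-1).reshape(-1,3)
def bar(phi):
    d=np.array([np.cos(phi),-np.sin(phi)]); t=np.array([-np.sin(phi),-np.cos(phi)]) # (u,l): radial, clockwise tangent
    ul=g[:,:1]*d+g[:,1:2]*t
    return C+ul[:,:1]*U+ul[:,1:]*L+g[:,2:]*N,d,t
def tipc(phi,off,rho=22,n=22):
    _,d,t=bar(phi); ul=rho*d-off*t
    return C+ul[0]*U+ul[1]*L+n*N
def hit(phi,off,**k):
    P,_,_=bar(phi);c=tipc(phi,off,**k)
    return np.any((abs(P[:,0]-c[0])<HX)&(abs(P[:,1]-c[1])<HY)&(P[:,2]>c[2]))
def contact(phi,**k):
    lo,hi=0,60
    for _ in range(20):
        m=(lo+hi)/2
        if hit(phi,m,**k): lo=m
        else: hi=m
    return hi
def tcp(phi,off,q=Q,**k): return W(tipc(phi,off,**k)+[0,0,22],q)[0]
def plan(phis,extra=0,q=Q,base=None,**k):
    st=r.observe();T=R.from_rotvec(st['eef_rot']).as_matrix()
    b=st['eef_pos'] if base is None else base
    for p in phis:
        o=contact(p,**k)+extra;w=tcp(p,o,q,**k)
        print(round(p,2),'off',round(o,1),w.round(1),'rel',(T.T@(w-b)/200).round(3))
E
python3 - <<'E'
from push import *
rel([509.5,30,256],-.152)
plan([-1.5],15)
plan(np.arange(-1.5,1.6,.25))
E
```

```text
clock 2.45 pos [507.3  34.1 255.8] yaw -0.137 F [-0.8 -0.8 -0.2] rel [-0.001 -0.019  0.014] turn 0.01
-1.5 off 44.3 [505.   57.4 100.7] rel [ 0.776  0.114 -0.027]
-1.5 off 29.3 [518.5  54.3 106.5] rel [0.747 0.108 0.042]
-1.25 off 32.5 [523.   60.8 108. ] rel [0.739 0.143 0.06 ]
-1.0 off 34.3 [530.2  65.7 110.6] rel [0.726 0.172 0.092]
-0.75 off 34.8 [539.2  67.7 114.3] rel [0.708 0.188 0.135]
-0.5 off 33.3 [549.1  65.6 118.6] rel [0.686 0.184 0.186]
-0.25 off 29.6 [557.9  58.5 122.7] rel [0.666 0.155 0.234]
0.0 off 26.5 [564.1  49.8 125.8] rel [0.65  0.117 0.271]
0.25 off 27.6 [568.9  43.8 128.2] rel [0.638 0.09  0.298]
0.5 off 26.8 [571.2  35.  129.8] rel [0.63  0.048 0.316]
0.75 off 25.5 [571.   25.6 130.3] rel [0.628 0.002 0.322]
1.0 off 23.3 [567.8  16.5 129.5] rel [ 0.631 -0.046  0.312]
1.25 off 19.3 [560.8   8.6 127.1] rel [ 0.643 -0.09   0.283]
1.5 off 16.4 [553.2   3.7 124.2] rel [ 0.658 -0.119  0.248]
```

```bash
python3 - <<'E'
from push import *
for i in range(5):
    s=r.observe();print(s['clock'],np.round(s['eef_pos'],1),np.round(s['joint_positions'],4),np.round(s['joint_velocities'],3)); viewer.snapshot('top')
print(K('wrist')[2][:3,3],np.load('k1.npz')['arr_2'][:3,3])
E
```

```text
2.45 [507.3  34.1 255.8] [-1.5280e-01  1.7330e-01  1.6070e+00  3.0000e-04  1.3614e+00 -1.5867e+00] [-0.003 -0.002 -0.002 -0.001 -0.003 -0.002]
2.5 [507.4  33.9 255.9] [-1.5300e-01  1.7330e-01  1.6068e+00  2.0000e-04  1.3613e+00 -1.5869e+00] [-0.003 -0.    -0.003 -0.001 -0.001 -0.002]
2.55 [507.5  33.7 255.9] [-1.5330e-01  1.7340e-01  1.6066e+00  2.0000e-04  1.3613e+00 -1.5870e+00] [-0.006  0.001 -0.004  0.    -0.002 -0.001]
2.6 [507.6  33.5 255.9] [-1.5360e-01  1.7350e-01  1.6065e+00  1.0000e-04  1.3613e+00 -1.5871e+00] [-0.007  0.003 -0.001  0.    -0.001 -0.002]
2.65 [507.7  33.3 255.9] [-1.5400e-01  1.7370e-01  1.6063e+00  1.0000e-04  1.3612e+00 -1.5871e+00] [-0.007  0.002 -0.002 -0.002  0.    -0.001]
[437.55230591  43.07278964 399.94189833] [439.37687192  41.03383187 399.42425691]
```

Call:
play_rows(
  increments=[
    [[0, 0, 0.12, -0.04, 0.008], [0, 0.1, 0.12, -0.04, 0.008], [0, 0.2, 0.12, -0.04, 0.008], [0, 0.2, 0.12, -0.04, 0.008], [0, 0.2, 0.12, -0.04, 0.008], [0, 0.2, 0.12, -0.04, 0.008], [0, 0.2, 0.12, -0.04, 0.008], [0, 0.2, 0.12, -0.04, 0.008]],
  ],
)

```text
clock: 3.5
eef_pos: [503.8, 57.4, 216.4]
eef_rot: [0.119, 1.566, -0.119]
wrist_force: [0.5, 0.1, 0.1]
opening: 33.3
```

```bash
python3 - <<'E'
from push import *
rel([505,57.4,100.7],-.152)
snap('wrist','w2.png');rel([505,57.4,100.7],-.152)
E
```

```text
clock 3.5 pos [503.8  57.4 216.4] yaw -0.152 F [0.5 0.1 0.1] rel [0.579 0.001 0.005] turn 0.0
clock 3.55 pos [503.7  57.4 216.2] yaw -0.152 F [ 0.7 -0.1  0.7] rel [0.578 0.001 0.006] turn 0.0
```

View pics/w2.png

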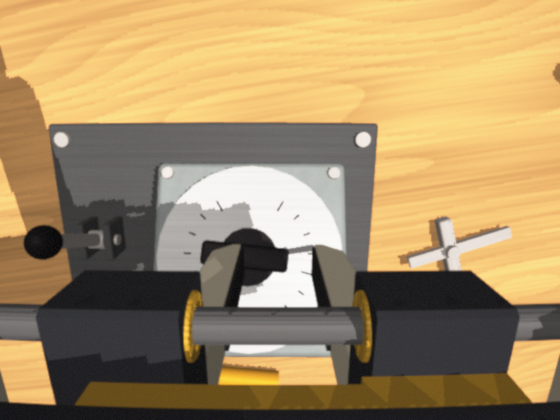

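Call:
play_rows(
  increments=[
    [[0, 0, 0, 0, 0], [0, 0, 0, 0, 0], [0, 0, 0, 0, 0], [0, 0.1, 0, 0, 0], [0, 0.25, 0, 0, 0], [0, 0.4, 0, 0, 0], [0, 0.58, 0, 0, 0], [0, 0.58, 0, 0, 0]],
  ],
)

```text
clock: 4.35
eef_pos: [499.9, 57.8, 95.7]
eef_rot: [0.119, 1.577, -0.119]
wrist_force: [0.3, 0.1, -0.9]
opening: 0.6
```

```bash
python3 - <<'E'
from push import *
rel([505,57.4,100.7],-.152)
snap('wrist','w3.png')
print(r.observe()['opening']);plan(np.arange(-1.5,.1,.25))
E
```

```text
clock 4.35 pos [499.9  57.8  95.7] yaw -0.152 F [ 0.3  0.1 -0.9] rel [-0.025  0.002  0.025] turn 0.0
0.2994398501957158
-1.5 off 29.3 [518.5  54.3 106.5] rel [-0.042 -0.004  0.086]
-1.25 off 32.5 [523.   60.8 108. ] rel [-0.05   0.032  0.103]
-1.0 off 34.3 [530.2  65.7 110.6] rel [-0.063  0.061  0.135]
-0.75 off 34.8 [539.2  67.7 114.3] rel [-0.082  0.078  0.178]
-0.5 off 33.3 [549.1  65.6 118.6] rel [-0.103  0.075  0.228]
-0.25 off 29.6 [557.9  58.5 122.7] rel [-0.124  0.047  0.277]
0.0 off 26.5 [564.1  49.8 125.8] rel [-0.14   0.008  0.314]
```

View pics/w3.png

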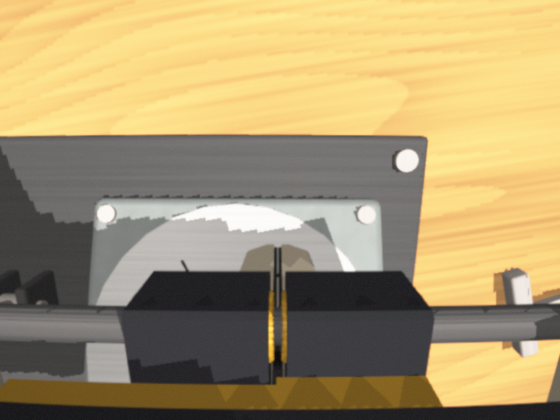

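Call:
play_rows(
  increments=[
    [[0, -0.005, 0, 0.03, 0], [0, -0.017, -0.006, 0.061, 0], [0, -0.025, 0.03, 0.078, 0], [0, -0.03, 0.045, 0.095, 0], [0, -0.038, 0.059, 0.11, 0], [0, -0.048, 0.068, 0.13, 0], [0, -0.057, 0.076, 0.153, 0], [0, -0.057, 0.076, 0.153, 0]],
  ],
)

```text
clock: 5.2
eef_pos: [537.5, 68.1, 111.8]
eef_rot: [0.119, 1.565, -0.118]
wrist_force: [-1.4, 2.7, 1.1]
opening: 0.4
```

```bash
python3 - <<'E'
from push import *
snap('top','t4.png');snap('scene','s4.png')
plan(np.arange(-.75,1.1,.25))
import cv2
a=cv2.imread('pics/t4.png')[140:260,190:350];b=cv2.imread('pics/s4.png')[180:300,200:360]
cv2.imwrite('pics/c4.png',cv2.resize(np.hstack([a,b]),None,fx=2.5,fy=2.5,interpolation=2))
E
```

```text
-0.75 off 34.8 [539.2  67.7 114.3] rel [-0.013  0.     0.011]
-0.5 off 33.3 [549.1  65.6 118.6] rel [-0.035 -0.003  0.061]
-0.25 off 29.6 [557.9  58.5 122.7] rel [-0.055 -0.031  0.11 ]
0.0 off 26.5 [564.1  49.8 125.8] rel [-0.071 -0.07   0.147]
0.25 off 27.6 [568.9  43.8 128.2] rel [-0.083 -0.096  0.176]
0.5 off 26.8 [571.2  35.  129.8] rel [-0.09  -0.137  0.194]
0.75 off 25.5 [571.   25.6 130.3] rel [-0.093 -0.184  0.2  ]
1.0 off 23.3 [567.8  16.5 129.5] rel [-0.089 -0.232  0.191]
```

View pics/c4.png

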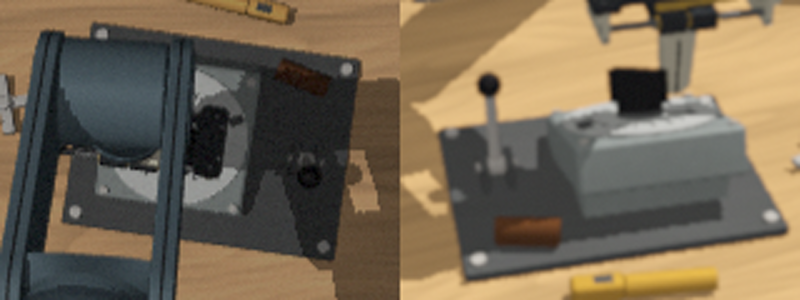

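```bash
python3 - <<'E'
import cv2,numpy as np
a=cv2.imread('pics/t4.png')[155:235,230:310];b=cv2.imread('pics/s4.png')[180:260,245:345]
cv2.imwrite('pics/c4b.png',np.hstack([cv2.resize(a,(400,400),interpolation=2),cv2.resize(b,(400,320),interpolation=2)[:,:].repeat(1,0) if 0 else cv2.copyMakeBorder(cv2.resize(b,(400,320),interpolation=2),0,80,0,0,0)]))
E
```

```text
(no output)
```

View pics/c4b.png

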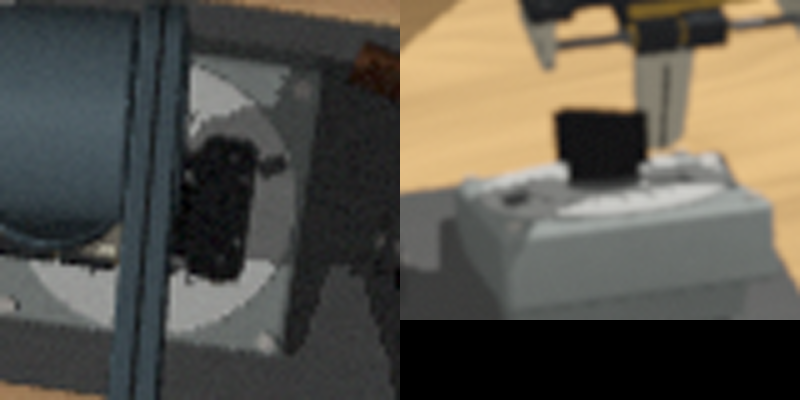

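Call:
play_rows(
  increments=[
    [[0, -0.02, 0, 0.03, 0], [0, -0.035, -0.003, 0.061, 0], [0, -0.045, -0.015, 0.085, 0], [0, -0.055, -0.031, 0.11, 0], [0, -0.063, -0.05, 0.128, 0], [0, -0.071, -0.07, 0.147, 0], [0, -0.077, -0.083, 0.16, 0], [0, -0.083, -0.096, 0.176, 0]],
  ],
)

```text
clock: 6.1
eef_pos: [567.8, 43.3, 127.7]
eef_rot: [0.119, 1.568, -0.119]
wrist_force: [-1.6, 3.0, -0.6]
opening: 0.6
```

```bash
python3 - <<'E'
from push import *
snap('top','t5.png');snap('scene','s5.png');snap('wrist','w5.png')
plan(np.arange(.25,1.3,.25))
import cv2
a=cv2.imread('pics/t5.png')[155:235,230:310];b=cv2.imread('pics/s5.png')[180:260,245:345]
cv2.imwrite('pics/c5b.png',np.hstack([cv2.resize(a,(400,400),interpolation=2),cv2.copyMakeBorder(cv2.resize(b,(400,320),interpolation=2),0,80,0,0,0)]))
E
```

```text
0.25 off 27.6 [568.9  43.8 128.2] rel [-0.001  0.004  0.002]
0.5 off 26.8 [571.2  35.  129.8] rel [-0.009 -0.038  0.02 ]
0.75 off 25.5 [571.   25.6 130.3] rel [-0.012 -0.084  0.026]
1.0 off 23.3 [567.8  16.5 129.5] rel [-0.008 -0.132  0.017]
1.25 off 19.3 [560.8   8.6 127.1] rel [ 0.004 -0.176 -0.011]
```

View pics/c5b.png

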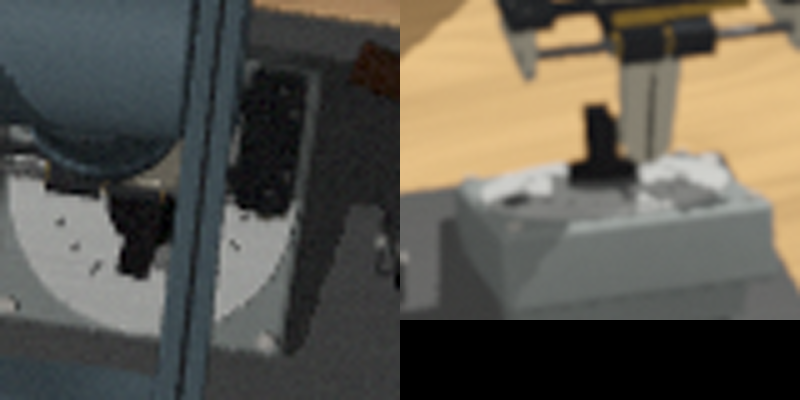

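View pics/w5.png

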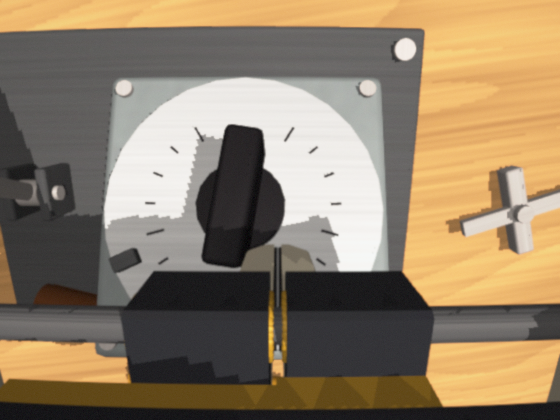

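Call:
play_rows(
  increments=[
    [[0, -0.005, -0.018, 0.01, 0], [0, -0.009, -0.038, 0.02, 0], [0, -0.011, -0.06, 0.024, 0], [0, -0.012, -0.084, 0.026, 0], [0, -0.011, -0.108, 0.023, 0], [0, -0.008, -0.132, 0.017, 0], [0, -0.008, -0.132, 0.017, 0]],
  ],
)

```text
clock: 6.95
eef_pos: [567.3, 15.9, 129.5]
eef_rot: [0.119, 1.567, -0.12]
wrist_force: [1.4, -0.5, 0.8]
opening: 0.7
```

```bash
python3 - <<'E'
from push import *
snap('wrist','w6.png')
plan(np.arange(.75,1.7,.25))
E
```

```text
0.75 off 25.5 [571.   25.6 130.3] rel [-0.004  0.05   0.011]
1.0 off 23.3 [567.8  16.5 129.5] rel [-0.     0.002  0.002]
1.25 off 19.3 [560.8   8.6 127.1] rel [ 0.012 -0.042 -0.027]
1.5 off 16.4 [553.2   3.7 124.2] rel [ 0.026 -0.072 -0.061]
```

View pics/w6.png

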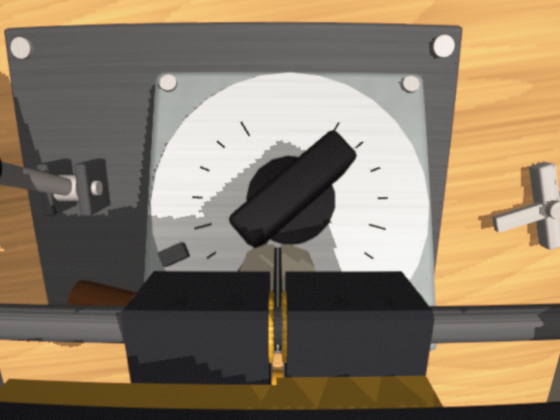

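Call:
play_rows(
  increments=[
    [[0, 0.003, -0.01, -0.006, 0], [0, 0.006, -0.021, -0.013, 0], [0, 0.009, -0.032, -0.02, 0], [0, 0.012, -0.042, -0.027, 0], [0, 0.015, -0.05, -0.034, 0], [0, 0.015, -0.05, -0.034, 0], [0, 0.015, -0.05, -0.034, 0]],
  ],
)

```text
clock: 7.7
eef_pos: [558.5, 8.1, 126.0]
eef_rot: [0.119, 1.569, -0.119]
wrist_force: [1.3, 0.4, 0.3]
opening: 0.2
```

```bash
python3 - <<'E'
from push import *
k=K('wrist');np.savez('k7.npz',*k);snap('wrist','w7.png')
plan(np.arange(.75,1.7,.25))
import cv2
a=cv2.imread('pics/w7.png')[60:290,100:460];cv2.imwrite('pics/w7c.png',cv2.resize(a,None,fx=2.2,fy=2.2,interpolation=2))
E
```

```text
0.75 off 25.5 [571.   25.6 130.3] rel [-0.021  0.096  0.049]
1.0 off 23.3 [567.8  16.5 129.5] rel [-0.017  0.048  0.04 ]
1.25 off 19.3 [560.8   8.6 127.1] rel [-0.005  0.004  0.011]
1.5 off 16.4 [553.2   3.7 124.2] rel [ 0.009 -0.026 -0.023]
```

View pics/w7c.png

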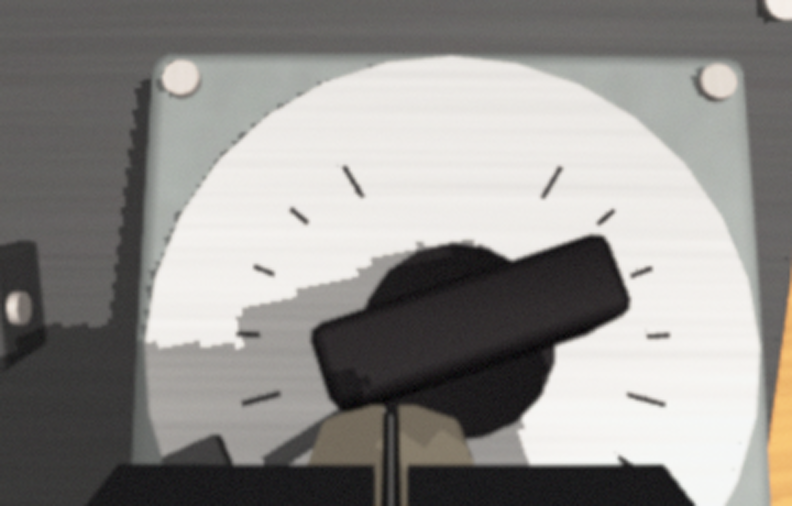

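```bash
cat > meas.py <<'E'
from push import *
def cal(f):
    z=np.load(f);return z['arr_0'],z['arr_1'],z['arr_2']
def dial(xy,n,k,q):
    o,v=ray('w',xy,k);a=q[2];Rz=np.array([[np.cos(a),-np.sin(a),0],[np.sin(a),np.cos(a),0],[0,0,1]])
    o=Rz.T@(o-[q[0],q[1],0]);v=Rz.T@v
    p=o+((C+n*N-o)@N)/(v@N)*v-C
    return np.array([p@U,p@L])
cw=lambda p:np.arctan2(-p[1],p[0])
E
python3 - <<'E'
from meas import *
k=cal('k7.npz');c=lambda a:np.array(a,float)/2.2+[100,60]-.3
f=lambda q:np.r_[(proj('w',W([fx(-85,-85,0),fx(-85,85,0)],q),k)-c([[152,56],[744,59]])).ravel(),proj('w',W([fx(-80,0,0)],q),k)[0,1]-c([450,56])[1],
  proj('w',W([fx(0,-80,0),fx(0,80,0)],q),k)[:,0]-c([[145,335],[760,335]])[:,0]]
s=least_squares(f,Q);print(s.x,s.fun.round(1))
for q in (Q,s.x):
    A=dial(c([330,368]),48,k,q);B=dial(c([614,270]),48,k,q);print('bar',cw(A-B),A,B)
    h1=dial(c([338,416]),3,k,q);h2=dial(c([275,458]),3,k,q);print('hand',h1,h2,cw(h1),cw(h2),cw(h2-h1))
    print('tab',cw(dial(c([226,452]),7,k,q)),dial(c([226,452]),7,k,q))
    for t in ([249,334],[658,335],[261,399],[646,399],[353,181],[552,181]): print(t,cw(dial(c(t),0,k,q)).round(3))
E
```

```text
[ 5.49527792e+02  2.59386576e+01 -1.52900104e-01] [-4.4 -2.1  4.9 -2.3  5.  -0.2 -0.2]
bar 1.236413437506964 [  7.94122336 -27.40613622] [-11.72584077  29.20123796]
hand [ 15.82412227 -28.76147409] [ 26.28839176 -44.40069682] 1.067811342115556 1.036226926004646 0.9811081034490227
tab 1.153187925717366 [ 24.79830339 -55.88890967]
[249, 334] 1.673
[658, 335] -1.665
[261, 399] 1.34
[646, 399] -1.345
[353, 181] 2.638
[552, 181] -2.609
bar 1.2355467819063304 [  7.07086939 -28.13264208] [-12.69267628  28.59380205]
hand [ 14.97633611 -29.46183285] [ 25.47202429 -45.11927496] 1.1005068755464402 1.056852009248429 0.9802603130653779
tab 1.170110294026442 [ 23.98891567 -56.63077375]
[249, 334] 1.687
[658, 335] -1.684
[261, 399] 1.36
[646, 399] -1.36
[353, 181] 2.634
[552, 181] -2.628
```

Call:
play_rows(
  increments=[
    [[0, 0.002, -0.005, -0.006, 0], [0, 0.005, -0.01, -0.012, 0], [0, 0.008, -0.017, -0.019, 0], [0, 0.008, -0.017, -0.019, 0], [0, 0.008, -0.017, -0.019, 0]],
  ],
)

```text
clock: 8.25
eef_pos: [554.5, 5.2, 124.6]
eef_rot: [0.119, 1.568, -0.119]
wrist_force: [2.1, 0.3, 0.8]
opening: 0.2
```

```bash
python3 - <<'E'
from push import *
k=K('wrist');np.savez('k8.npz',*k);snap('wrist','w8.png')
plan(np.arange(.75,1.7,.25))
import cv2
a=cv2.imread('pics/w8.png')[60:290,100:460];cv2.imwrite('pics/w8c.png',cv2.resize(a,None,fx=2.2,fy=2.2,interpolation=2))
E
```

```text
0.75 off 25.5 [571.   25.6 130.3] rel [-0.029  0.113  0.066]
1.0 off 23.3 [567.8  16.5 129.5] rel [-0.025  0.065  0.057]
1.25 off 19.3 [560.8   8.6 127.1] rel [-0.013  0.021  0.029]
1.5 off 16.4 [553.2   3.7 124.2] rel [ 0.002 -0.009 -0.005]
```

View pics/w8c.png

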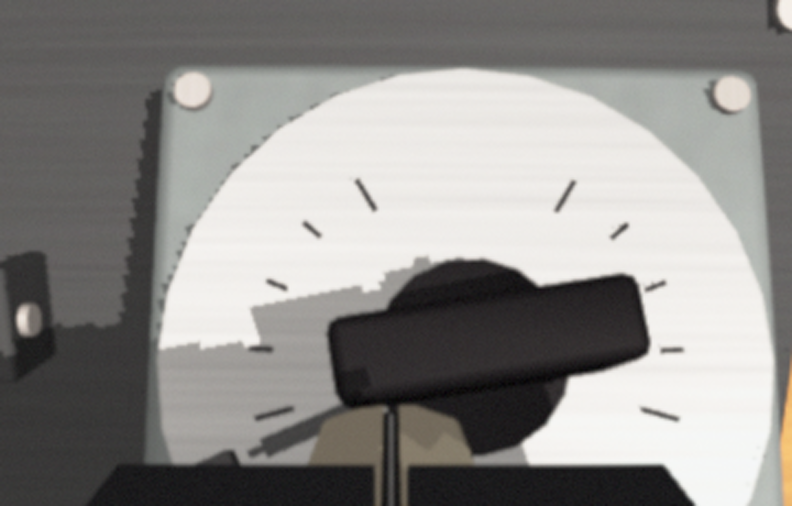

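```bash
python3 - <<'E'
from meas import *
k=cal('k8.npz');c=lambda a:np.array(a,float)/2.2+[100,60]-.3
for q in (Q,np.array([549.5,25.9,-.153]),np.array([548.5,25.9,-.153])):
    A=dial(c([340,362]),48,k,q);B=dial(c([641,315]),48,k,q);print('bar',cw(A-B),A,B)
    h1=dial(c([335,413]),3,k,q);h2=dial(c([251,453]),3,k,q);print('hand',h1,h2,cw(h2),cw(h2-h1))
    print([cw(dial(c(t),0,k,q)).round(3) for t in ([261,349],[672,350],[274,413],[660,413],[366,195],[566,195])])
E
```

```text
bar 1.4153145899425956 [  2.98275563 -28.90010607] [-6.37345951 30.7898574 ]
hand [ 11.32891357 -32.96686595] [ 21.32449244 -53.88117613] 1.193942784901701 1.1249599880506354
[np.float64(1.669), np.float64(-1.662), np.float64(1.344), np.float64(-1.348), np.float64(2.637), np.float64(-2.605)]
bar 1.4143515541887854 [  2.13479454 -29.58484533] [-7.30109755 30.2368092 ]
hand [ 10.50691253 -33.62823036] [ 20.53881783 -54.56776727] 1.2108066863006317 1.124016888569014
[np.float64(1.683), np.float64(-1.68), np.float64(1.363), np.float64(-1.363), np.float64(2.634), np.float64(-2.623)]
bar 1.4143515541887852 [  3.08367084 -29.40754808] [-6.32877016 30.26543126]
hand [ 11.430981   -33.44875172] [ 21.4435677  -54.34796505] 1.1949878328444175 1.1240168885690138
[np.float64(1.666), np.float64(-1.662), np.float64(1.344), np.float64(-1.345), np.float64(2.627), np.float64(-2.613)]
```

Call:
play_rows(
  increments=[
    [[0, -0.02, 0.02, 0.03, 0], [0, -0.05, 0.03, 0.06, 0], [0, -0.2, 0.04, 0.06, 0], [0, -0.4, 0.06, 0.0, 0], [0, -0.62, 0.1, -0.2, 0], [0, -0.62, 0.1, -0.23, 0], [0, -0.62, 0.1, -0.23, 0], [0, -0.62, 0.1, -0.23, 0]],
  ],
)

```text
clock: 9.1
eef_pos: [512.4, 32.0, 248.0]
eef_rot: [0.119, 1.568, -0.119]
wrist_force: [0.0, 0.3, -1.3]
opening: 0.5
```

```bash
python3 - <<'E'
from push import *
rel([509,30,256],-.152)
k=K('wrist');np.savez('k9.npz',*k);snap('wrist','w9.png')
for q in ['pointer_tip','index_mark']:
    m=spotter.mark_of('wrist',q); print(q,[(np.round(a['xy'],1),round(a['confidence'],2)) for a in m[:2]])
import cv2
a=cv2.imread('pics/w9.png')[130:310,80:380];cv2.imwrite('pics/w9c.png',cv2.resize(a,None,fx=2.66,fy=2.66,interpolation=2))
E
```

```text
clock 9.1 pos [512.4  32.  248. ] yaw -0.151 F [ 0.   0.3 -1.3] rel [-0.04  -0.012 -0.015] turn 0.0
pointer_tip [(array([217.9, 256.7]), 0.71)]
index_mark [(array([217.1, 258.2]), 0.46)]
```

View pics/w9c.png

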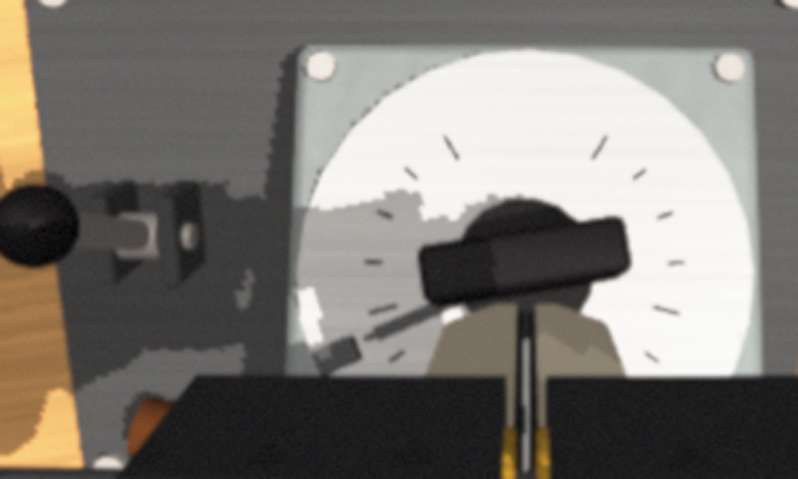

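```bash
python3 - <<'E'
from meas import *
k=cal('k9.npz');c=lambda a:np.array(a,float)/2.66+[80,130]-.3
q=Q
for q in (Q,np.array([549.5,25.9,-.153])):
    A=dial(c([427,275]),48,k,q);B=dial(c([622,245]),48,k,q);print('bar',cw(A-B))
    h1=dial(c([437,307]),3,k,q);h2=dial(c([367,337]),3,k,q);print('hand',h1,h2,cw(h1),cw(h2),cw(h2-h1))
    t=[dial(c(x),7,k,q) for x in ([356,345],[318,365])];print('tab',t,cw(t[0]),cw(t[1]),cw(t[1]-t[0]))
    print('spot',cw(dial([217.9,256.7],3,k,q)),cw(dial([217.1,258.2],3,k,q)))
E
python3 - <<'E'
import cv2
a=cv2.imread('pics/w9.png')[230:280,185:265];cv2.imwrite('pics/w9d.png',cv2.resize(a,None,fx=10,fy=10,interpolation=2))
E
```

```text
bar 1.4172353085151936
hand [ 10.55533075 -29.60624668] [ 20.8886323  -53.58133927] 1.2283215466787218 1.1990713122032592 1.1638533326702472
tab [array([ 23.64111649, -56.60821888]), array([ 30.41618427, -69.38593485])] 1.1751872762232785 1.1576622718805725 1.0832619021019922
spot 1.1931629022112409 1.1759485236466103
bar 1.4162794728769943
hand [  9.7280624  -30.27605923] [ 20.09429202 -54.26495999] 1.259903667785355 1.2161529251963903 1.1629053426227491
tab [array([ 22.85233944, -57.29442044]), array([ 29.6459953 , -70.07782728])] 1.1912747974356959 1.1705837044896994 1.082311638006838
spot 1.2103069367903214 1.1928197840906205
```

View pics/w9d.png

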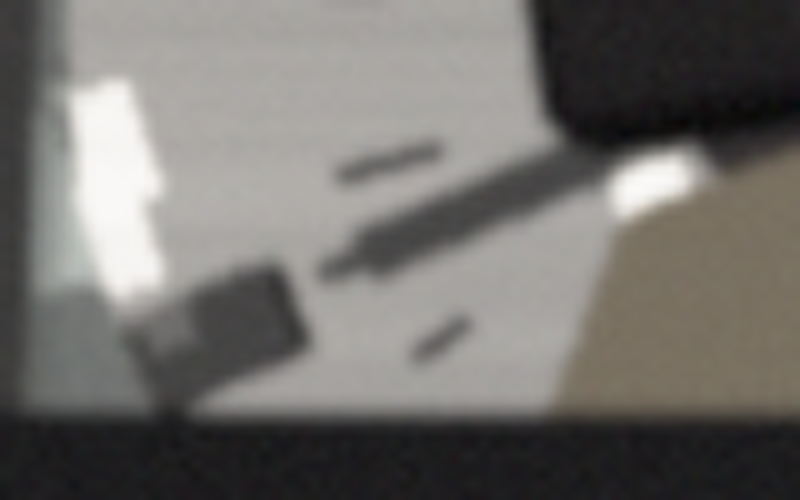

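```bash
python3 - <<'E'
from push import *
for x in (-75,-40,0,20,30): 
    w=W([x,-150,112],Q)[0]; print(x,w.round(1)); rel(w,-.152)
E
```

```text
-75 [ 451.7 -111.5  112. ]
clock 9.25 pos [512.3  31.7 247. ] yaw -0.152 F [-0.  -0.9  0.3] rel [ 0.675 -0.754 -0.189] turn 0.0
-40 [ 486.2 -116.8  112. ]
clock 9.25 pos [512.3  31.7 247. ] yaw -0.152 F [-0.  -0.9  0.3] rel [ 0.675 -0.754 -0.014] turn 0.0
0 [ 525.8 -122.9  112. ]
clock 9.25 pos [512.3  31.7 247. ] yaw -0.152 F [-0.  -0.9  0.3] rel [ 0.674 -0.754  0.186] turn 0.0
20 [ 545.6 -125.9  112. ]
clock 9.25 pos [512.3  31.7 247. ] yaw -0.152 F [-0.  -0.9  0.3] rel [ 0.674 -0.754  0.286] turn 0.0
30 [ 555.4 -127.4  112. ]
clock 9.25 pos [512.3  31.7 247. ] yaw -0.152 F [-0.  -0.9  0.3] rel [ 0.674 -0.754  0.336] turn 0.0
```

Call:
play_rows(
  increments=[
    [[0, 0, -0.2, -0.1, 0], [0, 0, -0.4, -0.19, 0], [0, 0, -0.6, -0.19, 0], [0, 0, -0.754, -0.19, 0], [0, 0, -0.754, -0.19, 0], [0, 0, -0.754, -0.19, 0], [0, 0, -0.754, -0.19, 0]],
  ],
)

```text
clock: 9.95
eef_pos: [452.0, -110.7, 247.9]
eef_rot: [0.12, 1.569, -0.118]
wrist_force: [0.3, 0.1, 0.4]
opening: 0.6
```

```bash
python3 - <<'E'
from push import *
rel(W([-75,-150,112],Q)[0],-.152)
k=K('wrist');np.savez('k10.npz',*k);snap('wrist','w10.png');snap('top','t10.png')
import cv2
a=cv2.imread('pics/t10.png')[140:260,190:350];cv2.imwrite('pics/t10c.png',cv2.resize(a,None,fx=5,fy=5,interpolation=2))
E
```

```text
clock 9.95 pos [ 452.  -110.7  247.9] yaw -0.151 F [0.3 0.1 0.4] rel [ 0.68  -0.005 -0.   ] turn 0.0
```

View pics/w10.png

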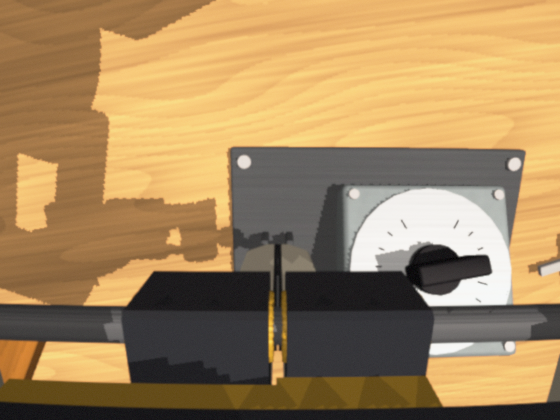

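View pics/t10c.png

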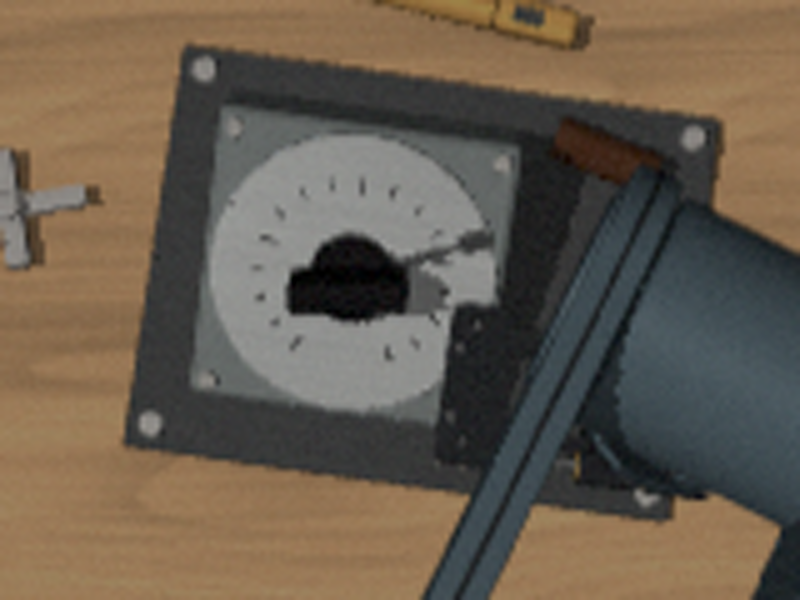

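The top view shows the hand in line with the tab at crop 405,263 → 478,240. Next I descend in front of the lever and push it.

Call:
play_rows(
  increments=[
    [[0, 0.2, 0, 0, 0], [0, 0.4, 0, 0, 0], [0, 0.58, 0, 0, 0], [0, 0.68, 0, 0, 0], [0, 0.68, 0, 0, 0], [0, 0.68, 0, 0, 0]],
  ],
)

```text
clock: 10.65
eef_pos: [452.3, -110.7, 113.0]
eef_rot: [0.118, 1.568, -0.118]
wrist_force: [-0.1, 0.1, 1.3]
opening: 0.4
```

Call:
play_rows(
  increments=[
    [[0, 0, 0, 0.07, 0], [0, 0, 0, 0.14, 0], [0, 0, 0, 0.2, 0], [0, 0, 0, 0.26, 0], [0, 0, 0, 0.32, 0], [0, 0, 0, 0.38, 0], [0, 0, 0, 0.44, 0], [0, 0, 0, 0.48, 0]],
  ],
)

```text
clock: 11.45
eef_pos: [547.3, -125.8, 112.2]
eef_rot: [0.119, 1.569, -0.118]
wrist_force: [-11.8, 0.5, 4.2]
opening: 0.5
```

```bash
python3 - <<'E'
from push import *
rel(W([20,-150,112],Q)[0],-.152)
snap('wrist','w11.png');snap('scene','s11.png')
import cv2
b=cv2.imread('pics/s11.png')[170:300,200:360];cv2.imwrite('pics/s11c.png',np.hstack([cv2.resize(b,None,fx=3,fy=3,interpolation=2)]))
E
```

```text
clock 11.45 pos [ 547.3 -125.8  112.2] yaw -0.151 F [-11.8   0.5   4.2] rel [ 0.001 -0.002 -0.008] turn 0.0
```

View pics/s11c.png

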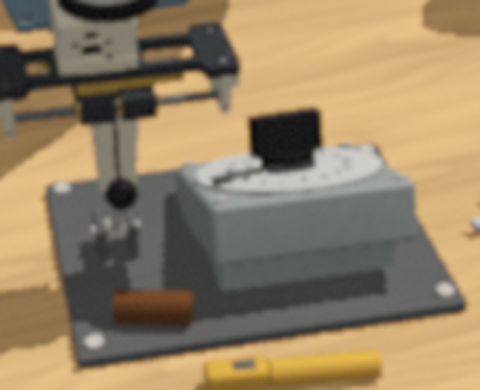

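View pics/w11.png

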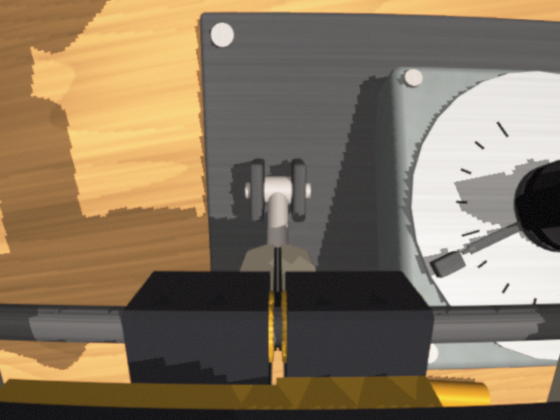

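Call:
play_rows(
  increments=[
    [[0, 0, 0, 0.01, 0], [0, 0, 0, 0.02, 0], [0, 0, 0, 0.02, 0], [0, 0, 0, 0.02, 0]],
  ],
)

```text
clock: 11.95
eef_pos: [547.7, -125.8, 112.1]
eef_rot: [0.119, 1.575, -0.118]
wrist_force: [-12.6, 1.0, 6.3]
opening: 0.4
```

```bash
python3 -c "
from push import *
rel(W([20,-150,112],Q)[0],-.152)"
```

```text
clock 11.95 pos [ 547.7 -125.8  112.1] yaw -0.151 F [-12.6   1.    6.3] rel [ 0.001 -0.002 -0.01 ] turn 0.001
```

It moved 0.4 mm for 4 mm commanded, at 12.6 N, so the lever is against its stop. I'll back off, lift and check.

Call:
play_rows(
  increments=[
    [[0, 0, 0, -0.1, 0], [0, -0.1, 0, -0.25, 0], [0, -0.3, 0, -0.4, 0], [0, -0.55, 0, -0.55, 0], [0, -0.7, 0, -0.65, 0], [0, -0.7, 0, -0.65, 0], [0, -0.7, 0, -0.65, 0], [0, -0.7, 0, -0.65, 0]],
  ],
)

```text
clock: 12.75
eef_pos: [422.6, -106.8, 251.8]
eef_rot: [0.119, 1.568, -0.119]
wrist_force: [0.4, 0.9, -0.8]
opening: 0.6
```

```bash
python3 - <<'E'
from push import *
rel([452,-110,250],-.152)
k=K('wrist');np.savez('k12.npz',*k)
snap('wrist','w12.png');snap('scene','s12.png');snap('top','t12.png')
for n in('wrist','scene','top'): print(n,[(np.round(a['xy'],1),round(a['confidence'],2)) for a in spotter.mark_of(n,'lever_ball')[:2]])
for lv in (.8,.9,1.0,1.1):
    b=W([85*np.sin(lv-.5),-150,34+85*np.cos(lv-.5)],Q); print(lv,[proj(n,b).round(1) for n in('scene','top')],proj('w',b,k).round(1))
import cv2
a=cv2.imread('pics/t12.png')[140:260,190:350];b=cv2.imread('pics/s12.png')[180:300,200:360]
cv2.imwrite('pics/c12.png',cv2.resize(np.vstack([a,b]),None,fx=2.5,fy=2.5,interpolation=2))
E
```

```text
clock 12.75 pos [ 422.6 -106.8  251.8] yaw -0.152 F [ 0.4  0.9 -0.8] rel [0.009 0.006 0.148] turn 0.0
wrist [(array([278.9, 357. ]), 0.45)]
scene [(array([239.4, 234.7]), 0.53)]
top [(array([319.5, 181.4]), 0.43), (array([259.4, 197.5]), 0.32)]
0.8 [array([[238.4, 225.5]]), array([[316.3, 190.5]])] [[277.  344.2]]
0.9 [array([[239. , 228.4]]), array([[316.5, 187.8]])] [[277.  349.7]]
1.0 [array([[239.5, 231.5]]), array([[316.7, 185.2]])] [[277.  354.2]]
1.1 [array([[240.1, 234.8]]), array([[316.9, 182.8]])] [[277.  357.7]]
```

View pics/c12.png

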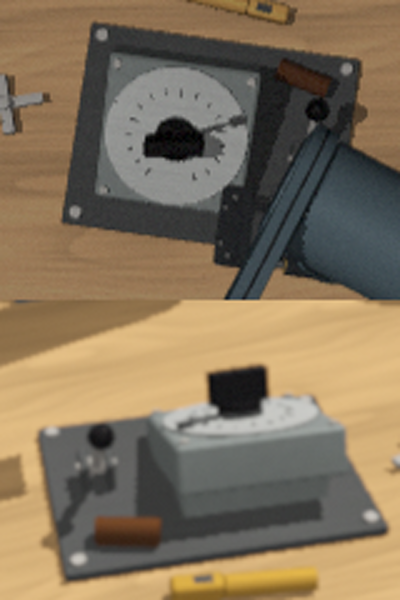

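View pics/w12.png

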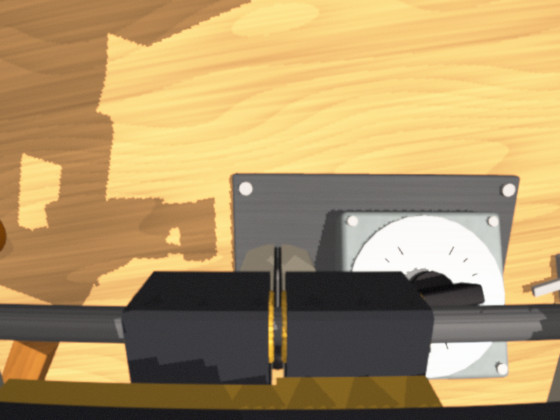

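```bash
python3 -c "
from push import *
rel(W([-85,-40,256],Q)[0],-.152)"
```

```text
clock 13.05 pos [ 422.3 -106.7  251.7] yaw -0.151 F [-0.9  0.6  0.1] rel [-0.021  0.548  0.099] turn 0.0
```

Call:
play_rows(
  increments=[
    [[0, -0.02, 0.2, 0.1, 0], [0, -0.02, 0.4, 0.1, 0], [0, -0.02, 0.55, 0.1, 0], [0, -0.02, 0.55, 0.1, 0], [0, -0.02, 0.55, 0.1, 0], [0, -0.02, 0.55, 0.1, 0]],
  ],
)

```text
clock: 13.65
eef_pos: [458.6, -1.7, 256.4]
eef_rot: [0.119, 1.568, -0.119]
wrist_force: [-0.1, 0.5, -0.0]
opening: 0.2
```

```bash
python3 - <<'E'
from push import *
k=K('wrist');np.savez('k13.npz',*k);snap('wrist','w13.png')
import cv2
im=cv2.imread('pics/w13.png');p=proj('w',W(fx(22,-55,3),Q),k)[0];print(p)
x,y=int(p[0])-25,int(p[1])-30;print(x,y)
cv2.imwrite('pics/w13c.png',cv2.resize(im[y:y+60,x:x+80],None,fx=10,fy=10,interpolation=2))
E
```

```text
[262.39659053 300.45083814]
237 270
```

View pics/w13c.png

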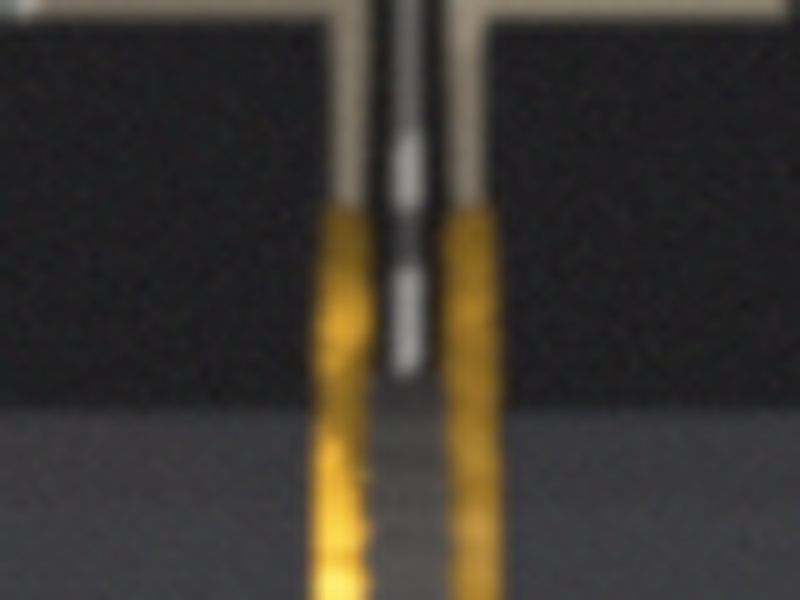

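Call:
play_rows(
  increments=[
    [[1, -0.05, 0, 0.15, 0], [1, -0.1, 0, 0.35, 0], [1, -0.1, 0, 0.55, 0], [1, -0.1, 0, 0.55, 0], [1, -0.1, 0, 0.55, 0], [1, -0.1, 0, 0.55, 0], [1, -0.1, 0, 0.55, 0], [1, -0.1, 0, 0.55, 0]],
  ],
)

```text
clock: 14.5
eef_pos: [566.6, -17.6, 277.2]
eef_rot: [0.119, 1.567, -0.119]
wrist_force: [-0.5, -0.5, -0.2]
opening: 59.6
```

```bash
python3 - <<'E'
from push import *
k=K('wrist');np.savez('k13.npz',*k);snap('wrist','w14.png')
print([(q,[a['xy'] for a in spotter.mark_of('wrist',q)[:1]]) for q in('pointer_tip','index_mark')])
import cv2
im=cv2.imread('pics/w14.png');p=proj('w',W(fx(22,-55,3),Q),k)[0];print(p)
x,y=int(p[0])-25,int(p[1])-30;print(x,y)
cv2.imwrite('pics/w14c.png',cv2.resize(im[y:y+60,x:x+80],None,fx=10,fy=10,interpolation=2))
E
```

```text
[('pointer_tip', [[261.8, 186.2]]), ('index_mark', [[263.6, 186.8]])]
[261.22615986 185.58436348]
236 155
```

View pics/w14c.png

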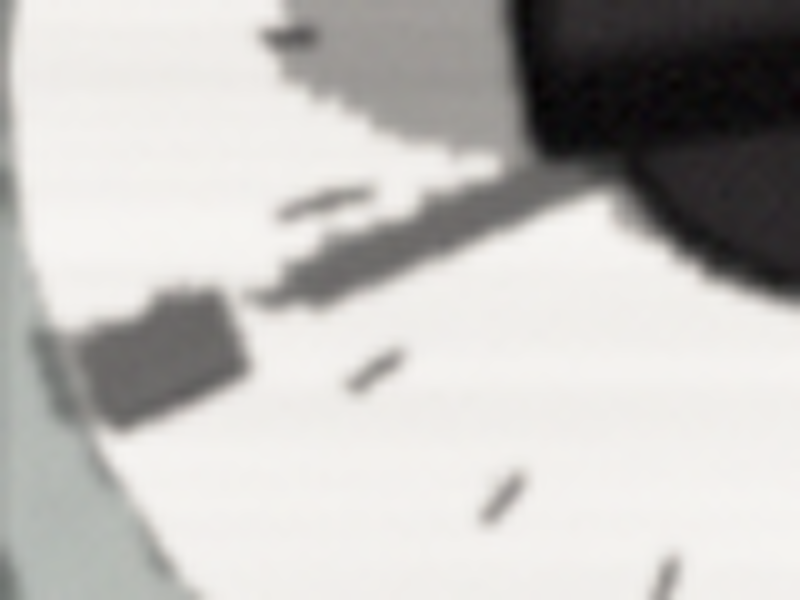

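View pics/w14.png

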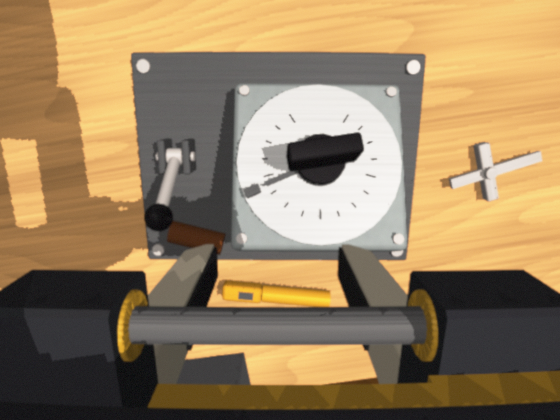

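```bash
python3 - <<'E'
from meas import *
k=cal('k13.npz');c=lambda a:np.array(a,float)/10+[236,155]-.45
# refine centre from dial circle: rough with Q
for q in (Q,np.array([549.5,25.9,-.153]),np.array([548.5,23.5,-.152])):
  t=dial(c([252,297]),3,k,q); corners=[dial(c(x),7,k,q) for x in ([220,290],[246,370],[122,430],[78,345])]
  m=(corners[0]+corners[1])/2
  ax=((corners[0]-corners[3])+(corners[1]-corners[2]));print(t,m,'ang',cw(t),cw(m),'d',(cw(t)-cw(m))*60,'tab width',np.linalg.norm(corners[0]-corners[1]),'len',np.linalg.norm(ax)/2,'tabdir',cw(-ax))
  p0=dial(c([600,178]),3,k,q); print('hand dir',cw(t-p0))
E
```

```text
[ 20.71026689 -55.46002519] [ 24.70455867 -57.02705521] ang 1.2134054999864061 1.1619942855860868 d 3.0846728640191623 tab width 8.019378104703005 len 13.524845692299492 tabdir 1.1552004213285234
hand dir 1.2341416726423065
[ 19.85010276 -56.10443669] [ 23.84914303 -57.67108338] ang 1.2307346332656661 1.1786746250299631 d 3.12360049414218 tab width 8.027263367591031 len 13.538454212850107 tabdir 1.1542050020056855
hand dir 1.2331409020729018
[ 20.42139737 -53.58725396] [ 24.41675527 -55.1548803 ] ang 1.206699955259074 1.1540343441181564 d 3.1599366684550567 tab width 8.022099758646954 len 13.52943581751103 tabdir 1.155200421328524
hand dir 1.2341416726423065
```

```bash
python3 - <<'E'
from meas import *
k=cal('k13.npz');c=lambda a:np.array(a,float)/10+[236,155]-.45
k9=cal('k9.npz');d=lambda a:np.array(a,float)/10+[185,230]-.45
def off(p,a=1.164): # clockwise perpendicular offset from ray at angle a, and radial
    dr=np.array([np.cos(a),-np.sin(a)]);t=np.array([-np.sin(a),-np.cos(a)]);return round(p@dr,1),round(p@t,2)
for nm,kk,f,H,Tb in [('w14',k,c,[[600,190],[460,250],[320,305]],[[246,370],[122,430]]),('w9',k9,d,[[610,185],[490,232],[375,276]],[[308,345],[190,400]])]:
  for q in (Q,np.array([549.5,25.9,-.153])):
    print(nm,'hand low',[off(dial(f(x),3,kk,q)) for x in H],'tab low top edge n=7',[off(dial(f(x),7,kk,q)) for x in Tb],'n=0',[off(dial(f(x),0,kk,q)) for x in Tb])
# w9 upper edges
print('w9 hand up',[off(dial(d(x),3,k9,Q)) for x in ([545,150],[450,190],[362,235])],'tip',off(dial(d([325,270]),3,k9,Q)),'tab up',[off(dial(d(x),7,k9,Q)) for x in ([278,258],[135,315])])
E
```

```text
w14 hand low [(np.float64(24.7), np.float64(-0.6)), (np.float64(39.2), np.float64(-0.7)), (np.float64(53.5), np.float64(-0.34))] tab low top edge n=7 [(np.float64(62.5), np.float64(-4.12)), (np.float64(75.3), np.float64(-4.78))] n=0 [(np.float64(62.3), np.float64(-2.75)), (np.float64(75.4), np.float64(-3.42))]
w14 hand low [(np.float64(24.9), np.float64(0.47)), (np.float64(39.4), np.float64(0.36)), (np.float64(53.8), np.float64(0.71))] tab low top edge n=7 [(np.float64(62.8), np.float64(-3.08)), (np.float64(75.6), np.float64(-3.76))] n=0 [(np.float64(62.5), np.float64(-1.71)), (np.float64(75.6), np.float64(-2.4))]
w9 hand low [(np.float64(31.1), np.float64(-1.02)), (np.float64(42.8), np.float64(-0.65)), (np.float64(54.0), np.float64(-0.2))] tab low top edge n=7 [(np.float64(61.4), np.float64(-3.82)), (np.float64(73.0), np.float64(-4.19))] n=0 [(np.float64(62.5), np.float64(-3.41)), (np.float64(74.4), np.float64(-3.78))]
w9 hand low [(np.float64(31.4), np.float64(-0.0)), (np.float64(43.1), np.float64(0.37)), (np.float64(54.3), np.float64(0.8))] tab low top edge n=7 [(np.float64(61.7), np.float64(-2.83)), (np.float64(73.4), np.float64(-3.21))] n=0 [(np.float64(62.8), np.float64(-2.42)), (np.float64(74.7), np.float64(-2.81))]
w9 hand up [(np.float64(35.3), np.float64(4.28)), (np.float64(44.7), np.float64(4.34)), (np.float64(53.7), np.float64(3.72))] tip (np.float64(58.1), np.float64(2.11)) tab up [(np.float64(61.0), np.float64(4.48)), (np.float64(74.8), np.float64(4.82))]
```

```bash
python3 -c "
from h import *
s=r.observe();print(s['clock'],s['wrist_force'],s['joint_velocities'])
print(sign_off())"
```

```text
14.65 [ 0.54372837  0.42166172 -0.55503932] [ 0.00137339  0.0070019  -0.00353181 -0.00056092 -0.00266324  0.00044836]
the job is handed in; nothing more can be done
None
```

I turned the knob clockwise by pushing one end of its bar with the closed fingers, about 2.9 rad in one direction. Then I pushed the lock lever to its far stop, backed clear, and handed the job in at 14.65 s.

- **Hand:** my last measurements put the tip about 1.6 mm clockwise past the middle of the tab, against a 4.5 mm limit. The estimates did not fully agree. A rougher reading from the last picture, taken with shadow along the hand and tab edges, gave about 3 mm. The network's points differed by about 1 mm in an earlier picture and about 2 mm in the last one.
- **Knob:** the bar stands about 0.25 rad clockwise of the hand, so the play is taken up on the clockwise side.
- **Lever:** the network's ball position in the scene camera matches a lever angle of about 1.1 rad. At the end of the push the lever moved only 0.4 mm for 4 mm commanded, at about 13 N, so it was against the stop.
- **Other things:** in the last pictures the plug, depth gauge and head joint look unmoved, and the tab's angle measures the same to about 1 mm. I did not check the mallet, brush, oil jar and beech block at the end. The robot ended clear of the fixture with almost no force on the wrist.

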